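# Wedge up the chopping block

### The job

The heavy chopping block standing just right of the sink's near corner has lost the rubber foot under the sink end of its left edge (left as seen from the robot). Take the bigger wooden wedge, the one with the raised heel, from the left of the sink and push its thin end straight in under that left edge, where the foot is missing, about 3 cm from the corner nearest the sink, until it is jammed tight, and let go of it. Leave the small flat shim where it lies.

Things in the scene. Friction and masses are not known exactly. Their poses are not given: they have to be found in the camera images.
- wedge: The bigger wooden wedge, loose, 90 g, 120 mm long, 34 mm wide. Origin: middle of its flat underside. +x points along it to the thin end; z up. Thin end (x = +60 mm) 4 mm thick; its top rises evenly to 22 mm at x = -35 mm; from there to the rear end (x = -60 mm) a raised square heel block, 34 mm high, 34 mm wide, good to grip across (along y) at x = -47 mm. Lies flat on the worktop (z = 0), left of the sink.
- shim: A bystander: small flat wooden shim, loose, 70 mm long, 28 mm wide, 3 to 8 mm thick, without a heel: too thin to jam. Origin: middle of its underside, +x to its thin end. Lies on the worktop near the wedge.
- chopping_block: Heavy wooden chopping block, does not budge: 180 mm (x) by 200 mm (y), 40 mm thick, its underside 13 mm above the worktop, top at 53 mm. Origin: at worktop height under its middle. +x points from its left edge (the one with the missing foot) in under the block, +y to the sink. Rubber feet 30 mm across at x, y = (-65, -75), (65, -75), (65, 75) mm; none at (-65, 75). An egg timer and a salt shaker stand on it.
- open_edge (a point): Where the wedge belongs: point on the block's lower left edge, (-90, 65, 13) mm in its frame, same axes (+x in under the block). Gap 13 mm high, free 100 mm inwards; contact begins with the thin end 48 mm in; 15 to 20 N jams it. The way in runs along a strip of worktop 88 mm wide between its front edge and the sink's rim (4 mm high); the fridge is on the right.

How it is judged:
By the outcome, as a careful person would: the job done as asked, in the order asked, and still so for the second after the job is handed in, with the robot touching nothing.
It also fails if it takes over 40 s, if anything falls off the work surface, if the arm or the gripper's body presses on something with over 40 N, if the wrist force passes 120 N, or if a joint passes its speed limit or range.

### The arm

A 6-joint arm with a two-finger parallel gripper is mounted at the origin on a cart in front of the work surface, level with it; the furniture and walls round the work are solid. World frame = base frame: x ahead of the robot, y to its left, z up, the work surface at z = 0. Lengths are in m, angles in degrees, forces in N, time in s.
With the tool pointing down it reaches from about 0.3 to 0.75 m from the base axis. Payload 8.5 kg.
Tool frame: the origin (TCP) lies at the centre of the arm's flange, where the gripper is bolted on; the fingertips stand 173 mm ahead of it and the grasp point (between the pads) lies env.pinch_z ahead of it (env.pinch_z is the distance from the TCP to the grasp point, in m); z points along the fingers, y is the line along which they close (so a half turn about z gives the same grasp; the last joint's range is limited). The gripper opens to 85 mm and grips with 20 to 120 N. Pads are 22 mm wide; open, the fingers measure 114 mm over their backs; the gripper's body (76 mm by 85 mm) begins 54 mm behind the grasp point. The pads swing forward as they close: fully open they stand 13 mm farther back than shut.
Start: joints at [59.456, 21.807, 74.336, -0, 83.858, -12.336], TCP at [0.172, 0.522, 0.405] pointing down, gripper open.
Joint ranges: [-178.18, 178.18], [-50.72, 133.34], [12.68, 142.11], [-81.47, 261.47], [9.98, 163.14], [-165.26, 165.26]. Speed limits (degrees/s): [136.94, 136.94, 180, 180, 180, 180].

### API

Orientations are given as a 3x3 rotation matrix whose columns are the frame's x, y, z axes.
In Python, from rig import env, get_image, job, spotter gives the robot as it stands. The module is installed in compiled form; this text tells all that it offers.
- The arm moves only by the shell command python3 -m creep 'ROWS' [FORCE]. ROWS is text: rows parted by semicolons, each of 7 numbers parted by spaces: the turn, a rotation vector about the tool's x, y, z in units of 8 degrees (1.0 is 8 degrees), then the shift along the tool's x, y, z in units of 30 mm (1.0 is 30 mm), then the finger opening in mm, from 0 to 85.4. A call has 1 to 12 rows; each row is the pose to reach, as a shift and turn from the pose commanded when the call began, along the tool's axes at that moment; what a row does not reach only later rows make up. A row lasts 1/10 s, in which the tool goes at most 50 mm and 8.59 degrees, less where a joint would pass 70% of its speed; a pose out of reach is approached as far as the arm can. A call with a gripper value outside its range is refused whole. The fingers move at their own pace and stop on an object; FORCE is the grip in N (left out, the last holds). Time passes only in rows, so rows that repeat a pose let the fingers close. It gives the time, the measured TCP pose, the force, the opening and the grip force at its end, in the units of the state.
- env.observe(): the state, without advancing time (a new reading comes with each control period).
- get_image(name): name is "scene" or "top" or "wrist"; returns a dict with "image" (384x512x3 uint8, blue, green, red), "depth" (384x512 float32, m along the optical axis (not along the pixel's ray), 0 where there is no reading), "intrinsics" (3x3 intrinsics, pixels), "view" (4x4, takes a point from world to camera coordinates). Camera axes: x right, y up, looking along -z (the intrinsics and any distortion apply to the point x, -y, -z); pixel columns grow to the right and rows downward; lengths in m; the calibration is good to about 2 mm. A picture is of the moment at which its call begins.
- job.close_job(): hands the job in; it is judged then, once.
Trained networks look in a picture, given as the dict that the camera call returned (one of the last four; its "shot" number tells which), for a name from the list of things; names that differ only in an ending like _2 or _b are one class to them, and where a whole thing is asked for, a point or a joint stands for the part that bears it (a point fixed in the world has none). Each returns a list of dicts, best first, with "p" (0 to 1); they miss things now and then, are a little off and sometimes report something else, mostly with a low value. They report only what shows in the picture. A call takes as long as a camera call.
- spotter.boxes_of(label, picture): "xy" ([column, row] in pixels, amid what is visible of it).
The state is a dict: "time_s": time; "q": joint angles; "qvel": joint speeds; "joint_efforts": joint torques, N m; "position": TCP position; "tool_rot": TCP orientation; "ft_force": force on the tool from outside, world axes, zero at the start; "wrist_torque": the same for the moment, N m; "grip_width": finger opening in m; "gripper_force": force on a finger pad.
Only numpy, scipy, OpenCV 4.12 (cv2) and the standard library are available. Lean on these libraries where they do the work, as an engineer would, in place of code of your own. Each camera call takes 0.05 s, during which the arm holds its last target. There are 200 camera calls.

## Working session

There is one attempt and no reset: what is moved stays moved. The work goes in short steps, Python scripts to look and compute and a shell command to move; the robot and the scene stay as the last step left them, time stands still between calls to the robot, and variables do not carry over. Pictures are saved under pics/ and viewed, at most 10 in all, crops included, and the job is handed in when it is done.

```bash
mkdir -p pics; cat > h.py <<'E'
import numpy as np, cv2
from rig import env, get_image, job, spotter
def world(p,u,v,z=None):
    K=p["intrinsics"];V=np.linalg.inv(p["view"])
    d=np.array([(u-K[0,2])/K[0,0],-(v-K[1,2])/K[1,1],-1])
    if z is None: return (V@np.r_[d*p["depth"][int(v),int(u)],1])[:3]
    o=V[:3,3];r=V[:3,:3]@d
    return o+r*(z-o[2])/r[2]
def cloud(p):
    K=p["intrinsics"];V=np.linalg.inv(p["view"]);D=p["depth"]
    v,u=np.mgrid[:384,:512]
    c=np.stack([(u-K[0,2])/K[0,0]*D,-(v-K[1,2])/K[1,1]*D,-D,np.ones_like(D)],-1)
    w=(c@V.T)[...,:3]; w[D==0]=np.nan
    return w
E
python3 - <<'E'
from h import *
np.set_printoptions(precision=4,suppress=True)
ims=[]
for n in ("scene","top"):
    p=get_image(n); ims.append(p["image"]); np.save(n+"_cloud.npy",cloud(p))
    for l in ("wedge","shim","chopping_block"):
        for r in spotter.boxes_of(l,p)[:2]: print(n,l,r["p"],r["xy"],world(p,*r["xy"]))
cv2.imwrite("pics/a.png",cv2.resize(ims[1],(768,576))); cv2.imwrite("pics/s.png",ims[0])
s=env.observe();print(env.pinch_z,s["position"],s["tool_rot"],s["grip_width"])
E
```

```text
scene wedge 0.96 [290.8, 250.6] [0.3616 0.3431 0.0152]
scene shim 0.64 [247.6, 285.3] [0.4731 0.4287 0.0036]
scene chopping_block 0.92 [243.3, 126.5] [ 0.4758 -0.0773  0.0467]
top wedge 0.55 [187.1, 215.2] [0.364  0.3415 0.0159]
top shim 0.72 [162.1, 179.2] [0.4663 0.4166 0.0034]
top chopping_block 0.96 [346.3, 178.3] [ 0.4579 -0.0889  0.0506]
0.1547 [0.1719 0.5224 0.4046] [[-0.9499  0.3124 -0.0001]
 [ 0.3124  0.9499 -0.0001]
 [ 0.0001 -0.0002 -1.    ]] 0.08566358361371638
```

View pics/a.png

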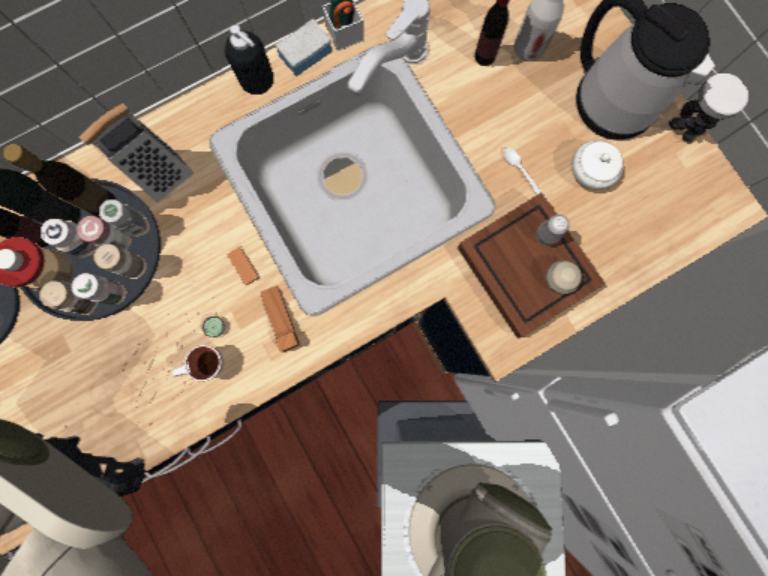

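View pics/s.png

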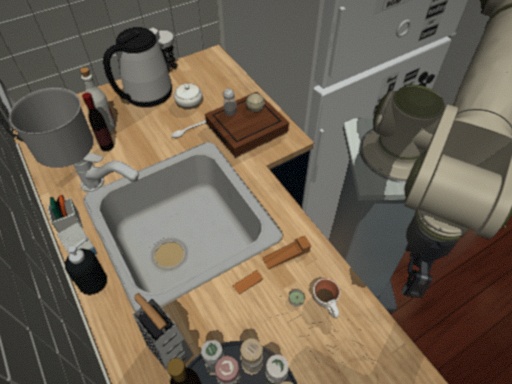

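The wedge is at top-view pixel (280,318) with its heel at (288,340), and the shim is at (243,265). The block's left edge runs from (460,245), the sink corner, to (525,335). I'll fit both poses from the depth clouds.

```bash
python3 - <<'E'
from h import *
np.set_printoptions(precision=4,suppress=True)
for n in ("scene","top"):
    w=np.load(n+"_cloud.npy").reshape(-1,3)
    for nm,c,r,z0,z1 in (("block",(.462,-.083),.15,.045,.058),("wedge",(.365,.345),.09,.0045,.04),("heel",(.365,.345),.09,.028,.04)):
        m=(np.hypot(*(w[:,:2]-c).T)<r)&(w[:,2]>z0)&(w[:,2]<z1); q=w[m]
        R=cv2.minAreaRect(q[:,:2].astype(np.float32)*1000)
        print(n,nm,m.sum(),"c",R[0],"size",R[1],"ang",R[2],"mean",q.mean(0)); print(cv2.boxPoints(R))
    m=(np.hypot(*(w[:,:2]-(.462,-.083)).T)<.3)&(abs(w[:,2])<.004); print("table z",np.median(w[m,2]))
E
```

```text
scene block 2225 c (464.84619140625, -107.99334716796875) size (201.71981811523438, 184.9523468017578) ang 32.278018951416016 mean [ 0.4663 -0.0884  0.0518]
[[ 330.1876  -83.6698]
 [ 428.9574 -240.0409]
 [ 599.5048 -132.3169]
 [ 500.735    24.0542]]
scene wedge 776 c (379.8954162597656, 328.478515625) size (130.772705078125, 141.22947692871094) ang 80.65176391601562 mean [0.3735 0.3396 0.0151]
[[299.5975 275.4308]
 [438.9513 252.4903]
 [460.1933 381.5262]
 [320.8395 404.4668]]
scene heel 123 c (328.3135070800781, 329.7007751464844) size (25.66023826599121, 36.530765533447266) ang 23.97756004333496 mean [0.3289 0.3302 0.0329]
[[309.1679 341.1761]
 [324.0132 307.7977]
 [347.4591 318.2255]
 [332.6138 351.6039]]
table z -0.00074892989401254
top block 4174 c (466.6335754394531, -111.62593078613281) size (200.1474151611328, 181.49497985839844) ang 31.71186065673828 mean [ 0.4629 -0.1019  0.0521]
[[ 333.7994  -87.0303]
 [ 429.2018 -241.4285]
 [ 599.4677 -136.2215]
 [ 504.0653   18.1767]]
top wedge 668 c (372.90972900390625, 320.4447326660156) size (159.11190795898438, 118.84365844726562) ang 1.7060037851333618 mean [0.3773 0.3348 0.0153]
[[291.62   377.4717]
 [295.1581 258.6808]
 [454.1995 263.4177]
 [450.6614 382.2087]]
top heel 122 c (330.02056884765625, 327.37908935546875) size (24.725496292114258, 34.034671783447266) ang 20.83155632019043 mean [0.3301 0.327  0.0333]
[[312.4142 338.8875]
 [324.5177 307.0777]
 [347.6269 315.8706]
 [335.5234 347.6805]]
table z -0.0008464228864367707
```

```bash
python3 -m creep '0 0 -0.5 -0.7 -0.45 0.3 85; 0 0 -1.2 -1.7 -1.1 0.7 85; 0 0 -2 -2.8 -1.8 1.2 85; 0 0 -2.8 -3.9 -2.5 1.7 85; 0 0 -3.6 -5 -3.2 2.1 85; 0 0 -4.3 -6 -3.8 2.5 85; 0 0 -4.8 -6.7 -4.3 2.8 85; 0 0 -5 -7 -4.5 3 85; 0 0 -5 -7 -4.5 3 85; 0 0 -5 -7 -4.5 3 85; 0 0 -5 -7 -4.5 3 85'
python3 - <<'E'
from h import *
np.set_printoptions(precision=4,suppress=True)
p=get_image("wrist"); s=env.observe()
cv2.imwrite("pics/w1.png",p["image"])
for l in ("wedge","shim"):
    for r in spotter.boxes_of(l,p)[:2]: print(l,r["p"],r["xy"],world(p,*r["xy"]))
w=cloud(p).reshape(-1,3)
for z0,z1 in((.028,.04),(.006,.04)):
    m=(np.hypot(*(w[:,:2]-(.365,.34)).T)<.075)&(w[:,2]>z0)&(w[:,2]<z1); q=w[m]
    R=cv2.minAreaRect(q[:,:2].astype(np.float32)*1000)
    print(m.sum(),R,q.mean(0)); print(cv2.boxPoints(R))
print(s["position"],s["tool_rot"])
E
```

```text
time_s: 1.5
position: [0.3287, 0.3291, 0.3151]
tool_rot: [[-0.928, -0.371, 0.001], [-0.371, 0.928, 0.0], [-0.001, 0.0, -1.0]]
ft_force: [0.7, 0.1, 0.3]
grip_width: 0.0848
gripper_force: 0.0
wedge 0.77 [253.1, 221.0] [0.3624 0.3396 0.0173]
shim 0.66 [277.4, 316.8] [0.2649 0.3027 0.2831]
1122 ((330.7931213378906, 327.41650390625), (24.83441162109375, 34.03972625732422), 22.587177276611328) [0.3301 0.3273 0.0327]
[[312.7912 338.3616]
 [325.8655 306.9328]
 [348.795  316.4714]
 [335.7207 347.9002]]
3579 ((381.17767333984375, 316.2855529785156), (109.4944839477539, 93.13341522216797), 22.458181381225586) [0.3604 0.3395 0.0197]
[[312.7936 338.4066]
 [348.3715 252.3366]
 [449.5617 294.1645]
 [413.9839 380.2345]]
[0.3287 0.3292 0.3151] [[-0.9283 -0.3719  0.0006]
 [-0.3719  0.9283  0.0005]
 [-0.0007  0.0002 -1.    ]]
```

View pics/w1.png

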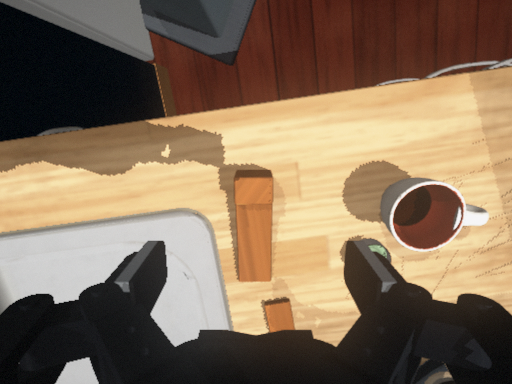

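The wrist view shows the wedge at (253,225) with its heel at (253,188), aligned with the tool. The shim is clear at (280,315). I'll descend and grip.

```bash
python3 -m creep '0 0 -0.1 -0.05 -0.08 0.6 70; 0 0 -0.1 -0.05 -0.08 1.6 70; 0 0 -0.1 -0.05 -0.08 2.6 70; 0 0 -0.1 -0.05 -0.08 3.5 70; 0 0 -0.1 -0.05 -0.08 4.1 70; 0 0 -0.1 -0.05 -0.08 4.4 70; 0 0 -0.1 -0.05 -0.08 4.47 70; 0 0 -0.1 -0.05 -0.08 4.47 70; 0 0 -0.1 -0.05 -0.08 4.47 70'
python3 -m creep '0 0 0 0 0 0 50;0 0 0 0 0 0 25;0 0 0 0 0 0 25;0 0 0 0 0 0 25;0 0 0 0 0 0 25;0 0 0 0 0 0 25;0 0 0 0 0 0 25;0 0 0 0 0 0 25' 60
```

```text
time_s: 2.55
position: [0.3316, 0.3271, 0.1814]
tool_rot: [[-0.923, -0.384, 0.001], [-0.384, 0.923, 0.001], [-0.002, 0.0, -1.0]]
ft_force: [-0.8, -0.5, 0.2]
grip_width: 0.0701
gripper_force: 0.0
time_s: 3.35
position: [0.3315, 0.327, 0.1813]
tool_rot: [[-0.923, -0.384, 0.001], [-0.384, 0.923, 0.001], [-0.001, 0.0, -1.0]]
ft_force: [-0.1, 0.0, 7.3]
grip_width: 0.0331
gripper_force: 60.1
```

```bash
python3 -m creep '0 0 0 0 0 -0.3 25;0 0 0 0 0 -0.9 25;0 0 0 0 0 -1.6 25;0 0 0 0 0 -2 25;0 0 1 0.05 -0.7 -2 25;0 0 2 0.1 -1.5 -2 25;0 0 3 0.15 -2.2 -2 25;0 0 4 0.2 -3 -2 25;0 0 5 0.25 -3.7 -2 25;0 0 6 0.3 -4.5 -2 25;0 0 7 0.35 -5.2 -2 25;0 0 7.5 0.4 -5.6 -2 25'
python3 - <<'E'
from h import *
np.set_printoptions(precision=4,suppress=True)
s=env.observe();R=s["tool_rot"]; T=np.array([.404,.113,.241]); a=np.deg2rad(-58.1)
print((R.T@(T-s["position"]))/.03); x=-np.array(R)[:2,0]; print((np.degrees(np.arctan2(x[1],x[0]))+58.1)/8)
E
```

```text
time_s: 4.55
position: [0.3853, 0.166, 0.2412]
tool_rot: [[-0.791, 0.612, 0.001], [0.612, 0.791, -0.0], [-0.001, 0.0, -1.0]]
ft_force: [-0.4, 0.2, -0.0]
grip_width: 0.0328
gripper_force: 59.5
[-1.574  -1.0143  0.0063]
2.542965555367319
```

```bash
python3 -m creep '0 0 0.8 -0.5 -0.3 0 25;0 0 1.7 -1.0 -0.7 0 25;0 0 2.4 -1.5 -0.95 0 25;0 0 2.55 -1.57 -1.0 0 25;0 0 2.55 -1.57 -1.0 0 25;0 0 2.55 -1.57 -1.0 0 25'
python3 - <<'E'
from h import *
np.set_printoptions(precision=4,suppress=True)
p=get_image("wrist"); t=get_image("top")
cv2.imwrite("pics/w2.png",np.hstack([cv2.resize(p["image"],(400,300)),cv2.resize(t["image"][80:280,200:467],(400,300))]))
w=cloud(p).reshape(-1,3)
m=(np.hypot(*(w[:,:2]-(.462,-.083)).T)<.2)&(w[:,2]>.046)&(w[:,2]<.058)
q=w[m]; R=cv2.minAreaRect(q[:,:2].astype(np.float32)*1000); print(m.sum(),R); print(cv2.boxPoints(R))
# left edge line: in block coords minimal x
ex=np.array([.5284,-.849]); ey=np.array([.849,.5284])
e=q[:,:2]@ex; f=q[:,:2]@ey
b=np.arange(f.min()+.005,f.max(),.01); L=[(x,np.percentile(e[abs(f-x)<.003],1)) for x in b if (abs(f-x)<.003).sum()>10]
L=np.array(L); print(L[:,0],L[:,1], "slope deg",np.degrees(np.polyfit(L[:,0],L[:,1],1)[0]),"fmax",f.max(), "nominal edge e",ex@[.474,.0],"open f",ey@[.474,.0])
m=(np.hypot(*(w[:,:2]-(.435,.06)).T)<.11)&(w[:,2]>.063)&(w[:,2]<.12)
h=w[m];h=h[(h[:,:2]@ex)>.13]; e=h[:,:2]@ex;f=h[:,:2]@ey
print("wedge",m.sum(),"tip e",e.max(),"f lo/hi",[ (round(x,3),np.percentile(f[abs(e-x)<.006],[3,97])) for x in np.linspace(e.min(),e.max()-.006,5)],"z min",h[:,2].min())
s=env.observe();print(s["position"],s["tool_rot"][:,0])
E
```

```text
time_s: 5.15
position: [0.4037, 0.1152, 0.2408]
tool_rot: [[-0.535, 0.845, -0.0], [0.845, 0.535, 0.0], [0.0, -0.0, -1.0]]
ft_force: [0.3, -0.4, 0.1]
grip_width: 0.0328
gripper_force: 59.5
0 ((0.0, 0.0), (0.0, 0.0), 0.0)
[[0. 0.]
 [0. 0.]
 [0. 0.]
 [0. 0.]]Traceback (most recent call last):
  File "<stdin>", line 11, in <module>
    return umr_minimum(a, axis, None, out, keepdims, initial, where)
ValueError: zero-size array to reduction operation minimum which has no identity
```

View pics/w2.png

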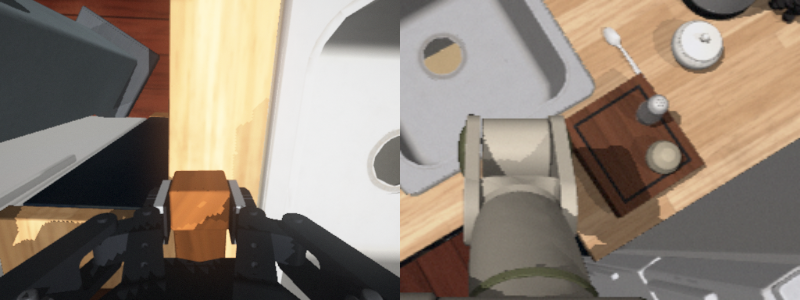

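The heel is held squarely in the wrist half at (200,200), centred over the strip between the front edge (x=168) and the sink rim (x=265). I'll lower it and check from the scene camera.

```bash
python3 -m creep '0 0 0.05 0 0 0.4 25;0 0 0.05 0 0 1 25;0 0 0.05 0 0 1.6 25;0 0 0.05 0 0 1.9 25;0 0 0.05 0 0 1.96 25;0 0 0.05 0 0 1.96 25'
python3 - <<'E'
from h import *
np.set_printoptions(precision=4,suppress=True)
p=get_image("scene")
cv2.imwrite("pics/s2.png",cv2.resize(p["image"][90:250,170:383],(799,600),interpolation=cv2.INTER_CUBIC))
def pix(P):
    c=p["view"]@np.r_[P,1]; K=p["intrinsics"]; u=K[0,0]*c[0]/-c[2]+K[0,2]; v=K[1,1]*-c[1]/-c[2]+K[1,2]
    return np.array([(u-170)*3.75,(v-90)*3.75])
s=env.observe();print(s["position"],s["tool_rot"][:,0],s["ft_force"])
x=-s["tool_rot"][:,0]; pp=s["position"]*[1,1,0]
print("tip pred",pix(pp+.107*x),"open edge",pix([.474,.0005,.013]),"corner top",pix([.504,.018,.053]))
E
```

```text
time_s: 5.85
position: [0.4041, 0.115, 0.182]
tool_rot: [[-0.527, 0.85, -0.0], [0.85, 0.527, -0.0], [0.0, -0.0, -1.0]]
ft_force: [-0.1, 0.0, -0.6]
grip_width: 0.0329
gripper_force: 59.4
[0.4042 0.1149 0.1823] [-0.5273  0.8497 -0.0005] [-0.3894  0.5441 -0.1037]
tip pred [296.7187 266.7744] open edge [279.3431 234.69  ] corner top [240.113 217.257]
```

View pics/s2.png

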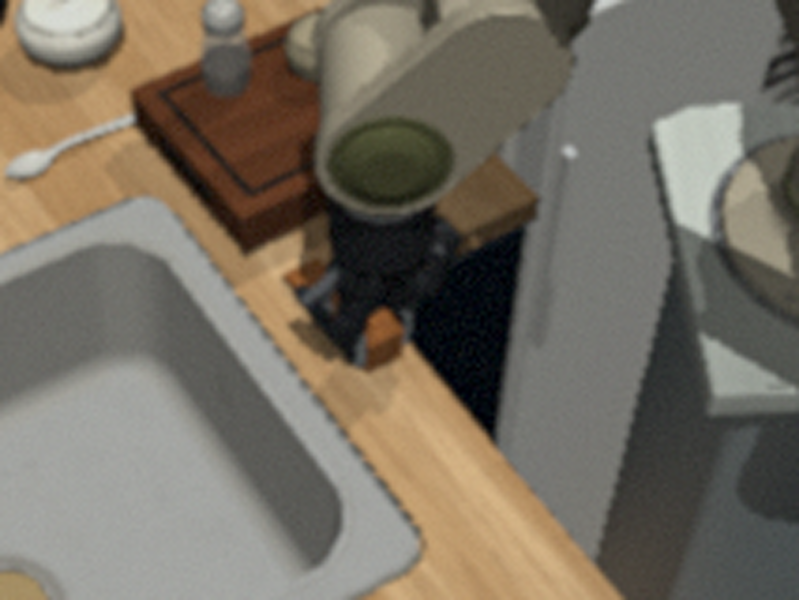

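The tip shows at (300,275), in line with the gap just right of the block's bottom corner (248,250). Now inserting.

```bash
python3 -m creep '0 0 0 -0.2 0 0.01 25;0 0 0 -0.5 0 0.02 25;0 0 0 -0.8 0 0.02 25;0 0 0 -1.1 0 0.02 25;0 0 0 -1.4 0 0.02 25;0 0 0 -1.7 0 0.02 25;0 0 0 -1.9 0 0.02 25;0 0 0 -2.05 0 0.02 25;0 0 0 -2.15 0 0.02 25;0 0 0 -2.2 0 0.02 25;0 0 0 -2.2 0 0.02 25' 60; python3 -m creep '0 0 0 -0.05 0 0 25;0 0 0 -0.1 0 0 25;0 0 0 -0.15 0 0 25;0 0 0 -0.15 0 0 25'
```

```text
time_s: 7.0
position: [0.4389, 0.0586, 0.1813]
tool_rot: [[-0.527, 0.85, 0.0], [0.85, 0.527, -0.0], [-0.0, 0.0, -1.0]]
ft_force: [-1.2, -0.5, 2.5]
grip_width: 0.0326
gripper_force: 59.8
time_s: 7.4
position: [0.4413, 0.0547, 0.1813]
tool_rot: [[-0.527, 0.85, 0.0], [0.85, 0.527, -0.0], [-0.0, 0.0, -1.0]]
ft_force: [-1.4, 1.5, 4.4]
grip_width: 0.033
gripper_force: 59.9
```

```bash
python3 -m creep '0 0 0 -0.03 0 0 25;0 0 0 -0.07 0 0 25;0 0 0 -0.1 0 0 25;0 0 0 -0.1 0 0 25'; python3 -m creep '0 0 0 -0.03 0 0 25;0 0 0 -0.07 0 0 25;0 0 0 -0.07 0 0 25'
```

```text
time_s: 7.8
position: [0.4428, 0.0523, 0.1813]
tool_rot: [[-0.527, 0.85, -0.0], [0.85, 0.527, 0.0], [0.0, 0.0, -1.0]]
ft_force: [-1.7, 1.5, 4.0]
grip_width: 0.0328
gripper_force: 60.0
time_s: 8.1
position: [0.4439, 0.0505, 0.1813]
tool_rot: [[-0.527, 0.85, -0.0], [0.85, 0.527, 0.0], [0.0, -0.0, -1.0]]
ft_force: [-0.3, 1.3, 6.0]
grip_width: 0.0331
gripper_force: 60.1
```

```bash
for i in 1; do python3 -m creep '0 0 0 -0.03 0 0 25;0 0 0 -0.07 0 0 25;0 0 0 -0.07 0 0 25'; done; python3 -m creep '0 0 0 -0.03 0 0 25;0 0 0 -0.05 0 0 25;0 0 0 -0.05 0 0 25'
```

```text
time_s: 8.4
position: [0.4446, 0.0491, 0.1813]
tool_rot: [[-0.527, 0.85, -0.001], [0.85, 0.527, 0.001], [0.001, -0.0, -1.0]]
ft_force: [-2.7, 7.0, 7.7]
grip_width: 0.033
gripper_force: 60.5
time_s: 8.7
position: [0.4449, 0.0485, 0.1813]
tool_rot: [[-0.527, 0.85, -0.002], [0.85, 0.527, 0.002], [0.003, -0.001, -1.0]]
ft_force: [-4.8, 12.4, 10.6]
grip_width: 0.0331
gripper_force: 60.9
```

Contact has begun at about 13 N. I'll press on to about 25–30 N.

```bash
python3 -m creep '0 0 0 -0.03 0 0 25;0 0 0 -0.06 0 0 25;0 0 0 -0.06 0 0 25;0 0 0 -0.06 0 0 25'; python3 -m creep '0 0 0 -0.03 0 0 25;0 0 0 -0.05 0 0 25;0 0 0 -0.05 0 0 25;0 0 0 -0.05 0 0 25'
```

```text
time_s: 9.1
position: [0.4452, 0.0477, 0.1813]
tool_rot: [[-0.527, 0.85, -0.004], [0.85, 0.527, 0.004], [0.005, -0.001, -1.0]]
ft_force: [-7.1, 21.2, 12.3]
grip_width: 0.0327
gripper_force: 61.3
time_s: 9.5
position: [0.4455, 0.0471, 0.1813]
tool_rot: [[-0.527, 0.85, -0.005], [0.85, 0.527, 0.005], [0.007, -0.002, -1.0]]
ft_force: [-8.6, 28.5, 16.3]
grip_width: 0.0329
gripper_force: 61.8
```

```bash
python3 -m creep '0 0 0 0 0 0 40;0 0 0 0 0 0 50;0 0 0 0 0 0 58;0 0 0 0 0 0 58;0 0 0 0 0 0 58;0 0 0 0.03 0 -0.3 58;0 0 0 0.05 0 -1 58;0 0 0 0.1 0 -2 58;0 0 0 0.3 0 -3.3 58;0 0 0 1 0 -4.6 58;0 0 0 2 0 -5.5 58;0 0 0 3 0 -6 58'
python3 - <<'E'
from h import *
np.set_printoptions(precision=4,suppress=True)
s=env.observe();print(s["ft_force"],s["position"])
p=get_image("wrist");t=get_image("scene")
cv2.imwrite("pics/f.png",np.hstack([cv2.resize(p["image"],(400,300)),cv2.resize(t["image"][90:250,170:383],(400,300))]))
for q in(p,t):
  w=cloud(q).reshape(-1,3);m=(np.hypot(*(w[:,:2]-(.4455,.047)).T)<.03)&(w[:,2]>.028)&(w[:,2]<.04)
  if m.sum()>5: print(m.sum(),cv2.minAreaRect(w[m,:2].astype(np.float32)*1000),w[m].mean(0))
E
```

```text
time_s: 10.7
position: [0.3993, 0.1217, 0.3641]
tool_rot: [[-0.526, 0.85, 0.004], [0.85, 0.526, 0.0], [-0.002, 0.004, -1.0]]
ft_force: [0.5, 0.5, 0.3]
grip_width: 0.058
gripper_force: 0.0
[0.471  0.4749 0.2702] [0.3993 0.1217 0.3641]
663 ((444.68438720703125, 48.22053527832031), (33.28252410888672, 24.738616943359375), 32.40641403198242) [0.4444 0.0492 0.0327]
88 ((442.407470703125, 51.327972412109375), (35.18071365356445, 25.703533172607422), 33.221439361572266) [0.4425 0.0523 0.0326]
```

View pics/f.png

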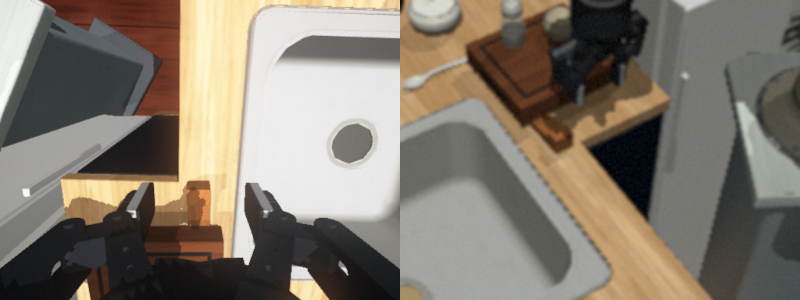

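The wedge sits straight under the block's left edge, with its heel at wrist pixel (198,205) and scene pixel (555,130). It stayed where it was released, and the gripper is clear.

```bash
python3 -m creep '0 0 0 0 0 0 58;0 0 0 0 0 0 58;0 0 0 0 0 0 58'; python3 -c "from rig import job; print(job.close_job())"
```

```text
time_s: 11.1
position: [0.4005, 0.1205, 0.3607]
tool_rot: [[-0.526, 0.851, -0.001], [0.851, 0.526, -0.0], [0.001, -0.001, -1.0]]
ft_force: [0.6, -1.3, -0.7]
grip_width: 0.0581
gripper_force: 0.0
the job is handed in; nothing more can be done
None
```

The wedge is pushed straight in under the block's left edge, about 3 cm from the sink corner, with about 29 N at the end; it stayed put when released, the shim was not touched, and the job was handed in at about 11 s (no verdict was returned).

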